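# Lay out a spindle kit on the kitting board

### The arm

A 6-joint arm with a two-finger parallel gripper is mounted at the origin on the work surface. World frame = base frame: x ahead of the robot, y to its left, z up, the work surface at z = 0. Lengths are in mm, angles in degrees, forces in N, time in s.
With the tool pointing down it reaches from about 325 to 850 mm from the base axis. Payload 15.5 kg.
Tool frame: the origin (TCP) lies between the finger pads; the fingertips stand 25 mm ahead of it and the grasp point (between the pads) lies 6 mm ahead of it (bot.tip_reach is the distance from the TCP to the fingertips, in mm); z points along the fingers, y is the line along which they close (so a half turn about z gives the same grasp; the last joint's range is limited). The gripper opens to 91 mm and grips with 3 to 60 N. Pads are 32 mm wide; open, the fingers measure 118 mm over their backs; the gripper's body (76 mm by 178 mm) begins 60 mm behind the grasp point.
Start: joints at [69.987, 28.281, 77.091, -0, 74.628, -5.472], TCP at [156.923, 604.981, 238.915] pointing down, gripper open.
Joint ranges: [-166.48, 166.48], [-47.26, 123.95], [12.59, 153.08], [-70.14, 250.14], [6.76, 159.57], [-176.63, 176.63]. Speed limits (degrees/s): [108.29, 108.29, 147.25, 172.46, 172.46, 172.46].

### API

Orientations are given as a 3x3 rotation matrix whose columns are the frame's x, y, z axes.
In Python, from workcell import bot, cams gives the robot as it stands.
- The arm moves only by the tool play_rows, never from a script. Its argument "commands" is a list of rows, each a list of 7 numbers: the turn, a rotation vector about the world's x, y, z in degrees, then the shift along the world's x, y, z in mm, then the gripper command: -1 is shut, 1 is fully open, values between are in proportion. In form: [[rx, ry, rz, x, y, z, jaw], ...]. A call has 1 to 20 rows; each row is the pose to reach, as a shift and turn from the pose commanded when the call began; what a row does not reach only later rows make up. A row lasts 1/8 s, in which the tool goes at most 62.5 mm and 10.7 degrees, less where a joint would pass 70% of its speed; a pose out of reach is approached as far as the arm can. A call with a gripper value outside its range is refused whole. The fingers move at their own pace and stop on an object; "newtons" is the grip in N (left out, the last holds). Time passes only in rows, so rows that repeat a pose let the fingers close. It gives the time, the measured TCP pose, the force, the opening and the grip force at its end, in the units of the state.
- bot.state(): the state, without advancing time (a new reading comes with each control period).
- cams.camera(name): name is "side" or "top" or "wrist"; returns a dict with "img" (400x640x3 uint8, red, green, blue), "fx", "fy", "cx", "cy" (pixels), "R" (3x3) and "t" (3): a world point X has camera coordinates R X + t; the wrist camera has in their place "hand_eye" (4x4, takes a point from camera to tool coordinates, whose origin is the TCP and whose axes are the flange's). Camera axes: x right, y down, z forward; pixel columns grow to the right and rows downward; lengths in mm; the calibration is good to about 2 mm. A picture is of the moment at which its call begins: read the wrist's pose just before it. There is no depth.
- bot.hand_in(): hands the job in; it is judged then, once.
The state is a dict: "time_s": time; "q": joint angles; "dq": joint speeds; "effort": joint torques, N m; "eef_pos": TCP position; "tool_rot": TCP orientation; "ft_force": force on the tool from outside, world axes, zero at the start; "moment": the same for the moment, N m; "gripper_width": opening from 0.0 (shut) to 1.0 (fully open); "grip_force": force on a finger pad.
Only numpy, scipy, OpenCV 4.12 (cv2) and the standard library are available. Lean on these libraries where they do the work, as an engineer would, in place of code of your own. Each camera call takes 0.05 s, during which the arm holds its last target. There are 200 camera calls.

### The job

Lay out the spindle kit on the plywood board: set the ball bearing flat and centred on top of the housing and the thin ring flat and centred on top of the bearing, stand the tall sleeve upright on the board halfway between the housing and the V-cradle, and pull the shaft out of its spring clip and lay it in the grooves of the V-cradle, centred end to end. Leave the short sleeve and the jar standing where they are, and let go of everything.

Things in the scene. Friction and masses are not known exactly. Their poses are not given: they have to be found in the camera images.
- board: Light plywood board, 120 x 400 x 10 mm (its x, y, z), fixed flat on the table. Origin: centre of its underside, which is also the point halfway between housing and cradle. Long axis y. The housing and the cradle are fixed on its top, 130 mm either side of its centre along y; which of them is at which end varies.
- housing: Dark cast bearing housing fixed on the board: square flange 90 x 90 x 14 mm with a round boss of 78 mm diameter whose flat top is 40 mm above the origin (a black spot of 28 mm marks its centre). Origin: centre of its underside (on the board's top). z up.
- cradle: Grey V-cradle fixed on the board: base 56 x 100 x 12 mm (x, y, z) with two steel V-grooves along y, 14 mm long, at y = +-38 mm, open at the top; their mouths are 30 mm wide, 39 mm above the origin. The 60 mm between them is free above the base. Origin: centre of its underside (on the board's top). A shaft lying in it has its axis along y, 40 mm above the origin.
- clip: Spring clip, fixed: black base 50 x 130 x 12 mm (x, y, z) with two steel C-clips, 12 mm wide, at y = +-42 mm, open at the top (jaws 63 mm high, 38 mm wide). Origin: centre of its underside. Shaft along y, axis 40 mm up; free between the clips. Pulled straight up, the shaft meets about 12 N (with its weight) in the first 3 mm, then the jaws give way; free after 20 mm.
- shaft: Steel shaft, plain cylinder, 22 mm diameter, 130 mm long, about 350 g. Origin: its middle, on its axis; y along its axis. Lies in the spring clip at the start.
- bearing: Steel ball bearing with a black seal ring on its face: 62 mm outside diameter, 30 mm bore, 18 mm high, about 250 g. Lies flat on the table. Origin: centre of its underside; z is its axis.
- spacer: Thin plain steel ring: 50 mm outside diameter, 34 mm bore, 10 mm high, about 70 g. Lies flat on the table. Origin: centre of its underside; z is its axis.
- sleeve: Tall steel sleeve (tube): 44 mm outside diameter, 30 mm bore, 80 mm high, about 350 g. Stands upright on the table. Origin: centre of its underside; z is its axis.
- short_sleeve: Short, wider steel sleeve, not part of the kit: 56 mm outside diameter, 42 mm bore, 45 mm high, standing loose on the table. Origin: centre of its underside.
- jar: White plastic jar with a black cap, not part of the kit: 60 mm diameter, 70 mm high, standing loose on the table. Origin: centre of its underside.
Things that resemble listed ones, but are neither listed nor needed, are in the scene too. What is shaped like the spacer but pink is not meant. What is shaped like the shaft but pink is not meant.

How it is judged (in metres and radians):
At the end, for the whole second after the job is handed in: Bearing flat on the housing and thin ring flat on the bearing, each centred within 12 mm; tall sleeve upright on the board within 15 mm of its centre; shaft in both V-grooves, centred along them within 15 mm; short sleeve and jar moved under 25 mm; all released and at rest (horizontal distance between bearing and housing below 0.012 m and z of bearing in the frame of housing between 0.036 and 0.044 m and angle between each of bearing, spacer, sleeve's own z axis and vertical below 0.1 rad and horizontal distance between spacer and bearing below 0.012 m and z of spacer in the frame of bearing between 0.014 and 0.022 m and horizontal distance between sleeve and board below 0.015 m and z of sleeve in the frame of board between 0.006 and 0.014 m and x of shaft in the frame of cradle between -0.006 and 0.006 m and y of shaft in the frame of cradle between -0.015 and 0.015 m and z of shaft in the frame of cradle between 0.035 and 0.045 m and angle between the y axis of shaft and the y axis of cradle, either way round below 0.1 rad and linear speed of each of bearing, spacer, sleeve, shaft below 0.02 m/s and distance of each of short_sleeve, jar from where it was at the start of the episode below 0.025 m); the robot touches nothing.
It fails at once if the short sleeve or the jar is pushed away or knocked over (distance of any of short_sleeve, jar from where it was at the start of the episode above 0.025 m or angle between any of short_sleeve, jar's own z axis and vertical above 0.5 rad).
It also fails if it takes over 109 s, if anything falls off the work surface, if the arm or the gripper's body presses on something with over 40 N, if the wrist force passes 120 N, or if a joint passes its speed limit or range.

## Working session

There is one attempt and no reset: what is moved stays moved. The work goes in short steps, Python scripts to look and compute and a tool call to move; the robot and the scene stay as the last step left them, time stands still between calls to the robot, and variables do not carry over. Pictures are saved under pics/ and viewed, at most 14 in all, crops included, and the job is handed in when it is done.

Besides the shell and the picture viewer there is one more tool, called after ">>>" as a command line: name --pt "numbers of a row" for each row, then --argument value for the rest. play_rows: Moves the arm, as the interface text tells. Its arguments: {"type":"object","properties":{"commands":{"type":"array"},"newtons":{"type":"number"}},"required":["commands"]}

```bash
mkdir -p pics; ls; cat > h.py <<'E'
import numpy as np, cv2
from workcell import bot, cams
def ray(c,u,v,z):
    "pixel of a fixed camera -> world point on plane z"
    R=np.array(c["R"]);t=np.array(c["t"])
    d=R.T@np.array([(u-c["cx"])/c["fx"],(v-c["cy"])/c["fy"],1.]);o=-R.T@t
    return o+d*(z-o[2])/d[2]
def wcam():
    s=bot.state();c=dict(cams.camera("wrist"))
    T=np.eye(4);T[:3,:3]=s["tool_rot"];T[:3,3]=s["eef_pos"]
    M=np.linalg.inv(T@np.array(c["hand_eye"]));c["R"]=M[:3,:3];c["t"]=M[:3,3];return c
def proj(c,X):
    p=np.array(c["R"])@np.array(X)+np.array(c["t"]);return np.array([c["fx"]*p[0]/p[2]+c["cx"],c["fy"]*p[1]/p[2]+c["cy"]])
def save(n,img,k=1):
    cv2.imwrite("pics/"+n,cv2.resize(img[:,:,::-1],None,fx=k,fy=k))
E
python3 - <<'E'
from h import *
for n in("top","side"):
    c=cams.camera(n);save(n+"0.png",c["img"],1.25);np.save(n+"0.npy",c["img"])
    print(n,c["fx"],c["cx"],c["cy"],-np.array(c["R"]).T@np.array(c["t"]),np.round(c["R"],3).tolist())
print(bot.state())
E
```

```text
pics
top 375.8954754791927 322.3508282164974 198.59318497098425 [ 374.72030311   67.53404907 1072.01458266] [[0.023, -1.0, 0.006], [-0.997, -0.023, -0.08], [0.08, -0.004, -0.997]]
side 392.38244574291605 322.34011734856614 203.31575214891944 [271.24539669 804.06920973 583.06240183] [[-0.959, -0.284, 0.017], [-0.169, 0.522, -0.836], [0.228, -0.804, -0.549]]
{'time_s': 0.1, 'q': array([ 6.99868328e+01,  2.83138445e+01,  7.71236621e+01, -2.35287638e-04,
        7.46251536e+01, -5.47141172e+00]), 'dq': array([-0.00215281, -0.09045862, -0.08255643, -0.03675455, -0.01222973,
       -0.05063238]), 'effort': array([ 1.89522798e-03, -8.80239487e+01, -3.82546663e+01,  7.04371417e-02,
        4.82526433e-02,  5.04901294e-07]), 'eef_pos': array([156.82054619, 604.69801575, 238.37002225]), 'tool_rot': array([[-9.67965169e-01,  2.51084238e-01, -3.70557927e-04],
       [ 2.51084491e-01,  9.67964627e-01, -1.02894173e-03],
       [ 1.00335914e-04, -1.08902111e-03, -9.99999402e-01]]), 'ft_force': array([0.73166469, 0.12781712, 0.53029484]), 'moment': array([ 0.01947908, -0.02494514, -0.01489544]), 'grip_force': 0.0, 'gripper_width': 1.0003540597595566}
```

View pics/top0.png

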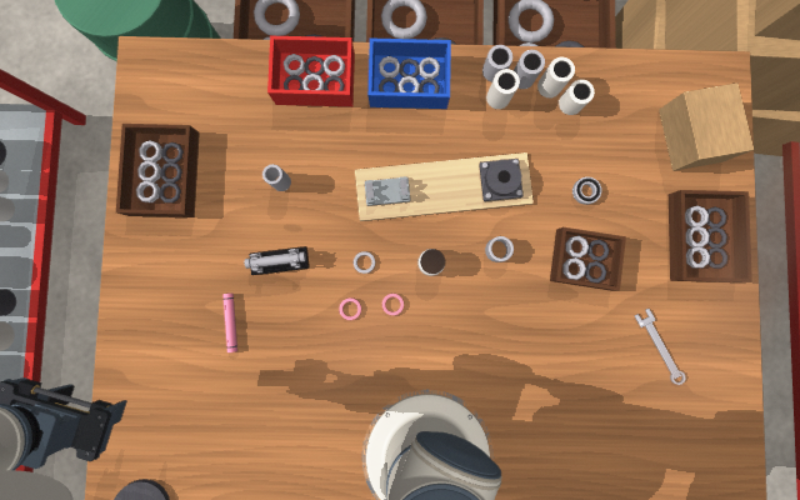

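View pics/side0.png

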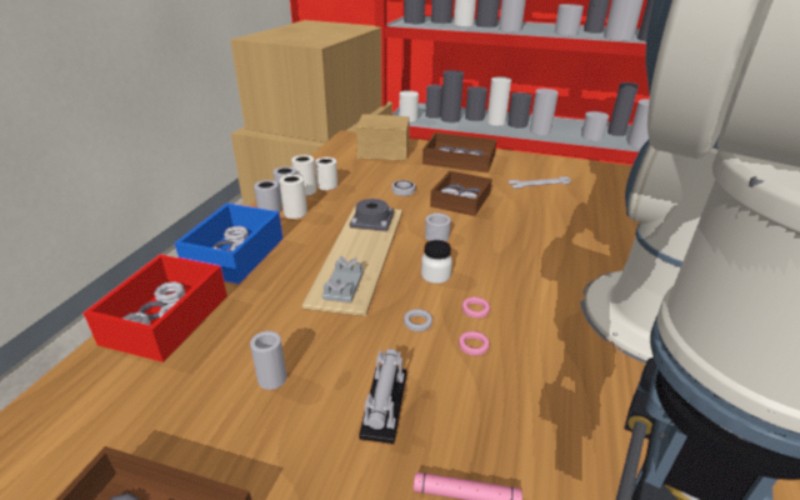

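Top view (800x500 picture): the bearing is at (587,190), and the loose grey ring at (365,263) is the thin ring. The pink rings at (350,309) and (393,304) and the rings in the bins are not meant.
- Tall sleeve at (276,177). Not it: the short sleeve at (500,249), or the tubes at (505-580,60-100).
- Shaft in the clip at (277,261). The pink rod at (231,322) is not it.
- Jar at (432,262), housing at (504,179), cradle at (387,191).

```bash
python3 - <<'E'
from h import *
c=cams.camera("top");im=c["img"];hsv=cv2.cvtColor(im,cv2.COLOR_RGB2HSV)
# coarse by given pixels (800-scale)
for n,(u,v,z) in dict(bearing=(587,190,18),spacer=(365,263,10),short=(500,249,45),jar=(432,261,70),sleeve=(273,174,80),clip=(277,261,40),housing=(504,177,50),cradle=(388,191,30)).items():
    print(n,ray(c,u/1.25,v/1.25,z).round(0))
# board: light plywood corners
m=cv2.inRange(hsv,(12,40,170),(32,130,255));m[:110]=0;m[190:]=0;m[:,:270]=0;m[:,440:]=0
m=cv2.morphologyEx(m,cv2.MORPH_OPEN,np.ones((3,3)))
cs,_=cv2.findContours(m,cv2.RETR_EXTERNAL,cv2.CHAIN_APPROX_NONE)
p=np.vstack([q for q in cs if cv2.contourArea(q)>30])[:,0].astype(float)
w=np.array([ray(c,u,v,10)[:2] for u,v in p],np.float32);print(cv2.minAreaRect(w),cv2.boxPoints(cv2.minAreaRect(w)))
# clip base
m=(hsv[...,2]<60).astype(np.uint8);m[:190]=0;m[225:]=0;m[:,:190]=0;m[:,255:]=0
cs,_=cv2.findContours(m,cv2.RETR_EXTERNAL,cv2.CHAIN_APPROX_NONE);q=np.vstack(cs)[:,0]
print(cv2.minAreaRect(np.array([ray(c,u,v,12)[:2] for u,v in q],np.float32)))
save("top_crop.png",im[115:275,170:500],2.4)
E
```

```text
bearing [ 602. -353.   18.]
spacer [425. 148.  10.]
short [ 461. -150.   45.]
jar [429.   1.  70.]
sleeve [607. 345.  80.]
clip [423. 339.  40.]
housing [ 620. -156.   50.]
cradle [587. 100.  30.]
((606.3928833007812, -24.7891845703125), (120.25872039794922, 401.9542541503906), 7.131165504455566) [[ 521.7791   167.16876]
 [ 571.67816 -231.67621]
 [ 691.00665 -216.74713]
 [ 641.1076   182.09784]]
((425.8042907714844, 342.5675354003906), (47.723487854003906, 128.7452392578125), 8.480399131774902)
```

View pics/top_crop.png

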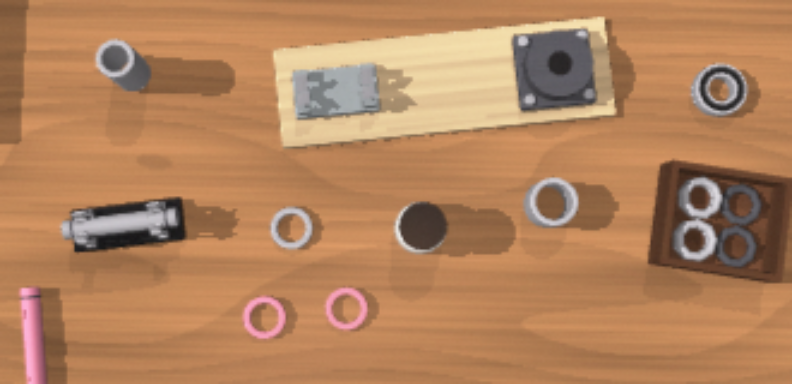

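The crop confirms the choices: bearing with black seal at (719,90), grey ring at (292,228), shaft in the clip at (123,222), and pink look-alikes apart from them. The board yaw is about 7.1° and the clip about 8.5°. I'll start with the shaft.

>>> play_rows --pt "0 0 -67 269 -263 0 1" --pt "0 0 -67 269 -263 0 1" --pt "0 0 -67 269 -263 0 1" --pt "0 0 -67 269 -263 0 1" --pt "0 0 -67 269 -263 0 1" --pt "0 0 -67 269 -263 0 1" --pt "0 0 -67 269 -263 0 1" --pt "0 0 -67 269 -263 0 1" --pt "0 0 -67 269 -263 0 1" --pt "0 0 -67 269 -263 0 1" --pt "0 0 -67 269 -263 0 1" --pt "0 0 -67 269 -263 0 1"

```text
time_s: 1.65
eef_pos: [425.7, 342.2, 238.9]
tool_rot: [[-0.148, 0.989, 0.0], [0.989, 0.148, -0.0], [-0.0, 0.0, -1.0]]
ft_force: [0.5, 0.3, -0.4]
gripper_width: 0.999
grip_force: 0.0
```

```bash
python3 - <<'E'
from h import *
c=wcam();save("w1.png",c["img"],1.25);np.save("w1.npy",c["img"])
print(bot.state()["eef_pos"],bot.state()["tool_rot"].round(3).tolist(),c["hand_eye"],c["fx"],c["cx"],c["cy"])
for X in [(426,342,40),(425,148,10),(607,345,80)]:print(proj(c,X)*1.25)
E
```

```text
[425.8064303  342.13629824 238.93620181] [[-0.148, 0.989, 0.0], [0.989, 0.148, 0.0], [0.0, 0.0, -1.0]] [[ 4.77185231e-04 -9.65892635e-01 -2.58942444e-01  7.38523518e+01]
 [ 9.99999807e-01  5.63881378e-04 -2.60535623e-04 -8.14291222e-01]
 [ 3.97662261e-04 -2.58942270e-01  9.65892718e-01 -1.47315052e+02]
 [ 0.00000000e+00  0.00000000e+00  0.00000000e+00  1.00000000e+00]] 320.4820052018396 312.878749057142 193.31153196587127
[392.39841739 221.11865454]
[364.59853587 389.26160918]
[616.39560783 260.75099035]
```

View pics/w1.png

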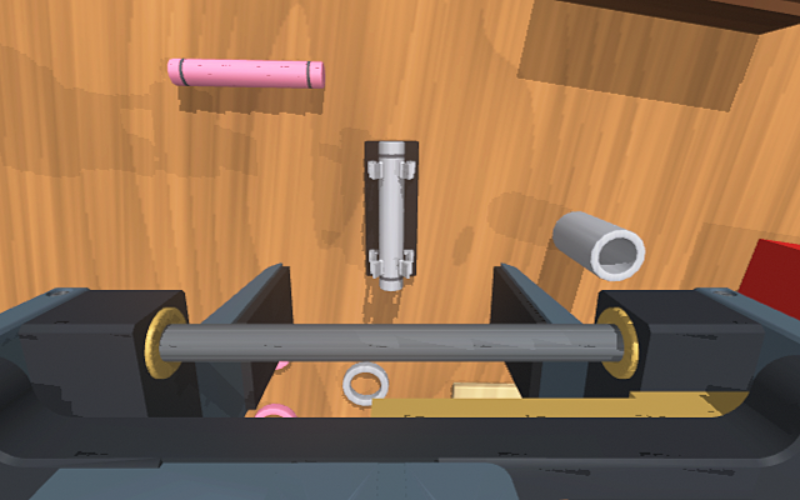

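Shaft in the clip runs from (393,142) to (391,290), aligned with the tool. The pink rod is at (246,73) and the tall sleeve's rim at (617,253).

```bash
python3 - <<'E'
from h import *
im=np.load("w1.npy");c=wcam()
hsv=cv2.cvtColor(im,cv2.COLOR_RGB2HSV)
m=((hsv[...,1]<60)&(hsv[...,2]>110)).astype(np.uint8)
def cols(v):
    x=np.where(m[v,285:345])[0]+285;return x.min(),x.max()
pts=[]
for v in (140,150,160,170,180,190): 
    a,b=cols(v);pts.append(ray(c,(a+b)/2+.5-.5,v,51)[:2]);print(v,a,b)
pts=np.array(pts);print(pts.round(1));d=pts[0]-pts[-1];print("yaw",np.degrees(np.arctan2(-d[0],d[1])))
y=np.where(m[:,313])[0];y=y[(y>100)&(y<240)];print(y.min(),y.max(),ray(c,313,y.min(),48),ray(c,313,y.max()+1,51))
# sleeve rim
q=(m[160:235,460:520]).copy();
cs,_=cv2.findContours(q,cv2.RETR_EXTERNAL,cv2.CHAIN_APPROX_NONE)
# sleeve top rim fitted as bright
b=((hsv[...,1]<40)&(hsv[...,2]>200)).astype(np.uint8)
cs,_=cv2.findContours(b,cv2.RETR_EXTERNAL,cv2.CHAIN_APPROX_NONE)
for k in cs:
    if cv2.contourArea(k)>150:
        (u,v),r=cv2.minEnclosingCircle(k);print("blob",u,v,r,ray(c,u,v,80).round(1),ray(c,u,v,10).round(1))
E
```

```text
140 295 330
150 303 322
160 303 322
170 303 322
180 303 322
190 303 322
[[418.4 382.7]
 [420.  372.4]
 [421.5 362. ]
 [423.1 351.5]
 [424.7 340.7]
 [426.3 329.8]]
yaw 8.49714229086415
113 232 [414.92236006 409.57894279  48.        ] [434.23664675 280.65579635  51.        ]
blob 292.0 307.5 17.356653213500977 [422.7 202.6  80. ] [424.7 154.   10. ]
blob 494.0 203.5 22.209331512451172 [606.4 350.2  80. ] [650.4 335.4  10. ]
blob 313.5 174.0 47.3208122253418 [423.9 353.2  80. ] [426.1 339.   10. ]
```

>>> play_rows --pt "0 0 0 -1.7 2.9 -50 1" --pt "0 0 0 -1.7 2.9 -100 1" --pt "0 0 0 -1.7 2.9 -150 1" --pt "0 0 0 -1.7 2.9 -180 1" --pt "0 0 0 -1.7 2.9 -193 1" --pt "0 0 0 -1.7 2.9 -193 1" --pt "0 0 0 -1.7 2.9 -193 -1" --pt "0 0 0 -1.7 2.9 -193 -1" --pt "0 0 0 -1.7 2.9 -193 -1" --pt "0 0 0 -1.7 2.9 -193 -1" --pt "0 0 0 -1.7 2.9 -193 -1" --pt "0 0 0 -1.7 2.9 -193 -1" --pt "0 0 0 -1.7 2.9 -193 -1" --pt "0 0 0 -1.7 2.9 -193 -1" --newtons 60

```text
time_s: 3.5
eef_pos: [425.0, 345.2, 46.1]
tool_rot: [[-0.147, 0.989, 0.001], [0.989, 0.147, 0.001], [0.001, 0.002, -1.0]]
ft_force: [4.9, 0.7, -0.1]
gripper_width: 0.233
grip_force: 60.0
```

>>> play_rows --pt "0 0 0 1 0 1 -1" --pt "0 0 0 1 0 2 -1" --pt "0 0 0 1 0 4 -1" --pt "0 0 0 1 0 6 -1" --pt "0 0 0 1 0 8 -1" --pt "0 0 0 1 0 11 -1" --pt "0 0 0 1 0 14 -1" --pt "0 0 0 1 0 18 -1" --pt "0 0 0 1 0 22 -1" --pt "0 0 0 1 0 26 -1" --pt "0 0 0 1 0 32 -1" --pt "0 0 0 1 0 50 -1" --pt "0 0 0 1 0 80 -1" --pt "0 0 0 1 0 110 -1" --pt "0 0 0 1 0 130 -1" --pt "0 0 0 1 0 130 -1"

```text
time_s: 5.5
eef_pos: [425.8, 345.3, 177.3]
tool_rot: [[-0.147, 0.989, 0.002], [0.989, 0.147, 0.002], [0.001, 0.003, -1.0]]
ft_force: [0.5, 0.6, -3.6]
gripper_width: 0.227
grip_force: 60.0
```

```bash
python3 - <<'E'
from h import *
c=wcam();save("w2.png",c["img"],1.25);np.save("w2.npy",c["img"])
s=bot.state();print(s["eef_pos"],s["gripper_width"],s["grip_force"],s["ft_force"],s["moment"])
E
```

```text
[425.32884158 344.92592996 176.13585624] 0.22855109470226545 59.99904155731201 [ 0.41421143 -0.12121582 -1.79739083] [-0.10283445  0.03314054 -0.01697199]
```

View pics/w2.png

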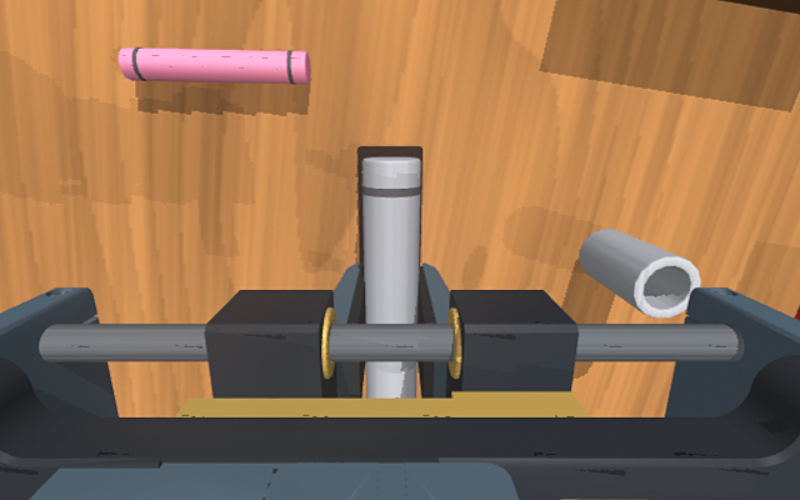

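Shaft held centrally, its +y end at (392,165). Now a view of the cradle from one side before lowering.

>>> play_rows --pt "0 0 0 0 0 65 -1" --pt "0 0 -1.4 60 -60 65 -1" --pt "0 0 -1.4 105 -105 65 -1" --pt "0 0 -1.4 140 -145 65 -1" --pt "0 0 -1.4 180 -185 65 -1" --pt "0 0 -1.4 215 -230 65 -1" --pt "0 0 -1.4 240 -260 65 -1" --pt "0 0 -1.4 245 -270 65 -1" --pt "0 0 -1.4 245 -270 65 -1" --pt "0 0 -1.4 245 -270 65 -1" --pt "0 0 -1.4 245 -270 65 -1"

```text
time_s: 6.92
eef_pos: [669.7, 76.0, 241.0]
tool_rot: [[-0.124, 0.992, -0.0], [0.992, 0.124, 0.0], [0.0, -0.0, -1.0]]
ft_force: [0.2, -0.3, -2.8]
gripper_width: 0.226
grip_force: 60.0
```

```bash
python3 - <<'E'
from h import *
c=wcam();save("w3.png",c["img"],1.25);np.save("w3.npy",c["img"])
s=bot.state();print(s["eef_pos"],s["tool_rot"].round(3).tolist(),s["gripper_width"],s["grip_force"])
for X in [(590.3,104.2,22)]:print(proj(c,X)*1.25)
E
```

```text
[669.76597005  75.88814165 241.06443299] [[-0.124, 0.992, -0.0], [0.992, 0.124, 0.0], [0.0, -0.0, -1.0]] 0.23091822488984476 59.99896824359894
[309.21076861 175.38225117]
```

View pics/w3.png

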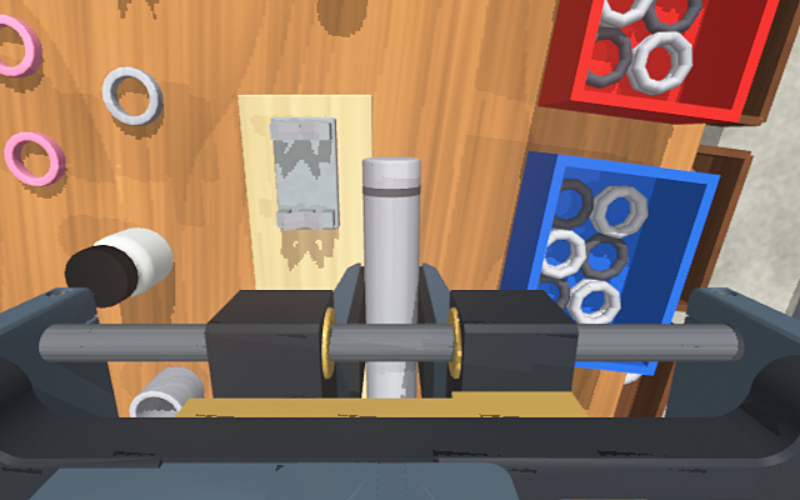

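Cradle appears at about (307,174) with V-blocks at (303,129) and (307,218); predicted (309,175). I'll crop it to get the groove pixels.

```bash
python3 - <<'E'
from h import *
im=np.load("w3.npy");save("w3c.png",cv2.resize(im[88:192,205:285],None,fx=5.5,fy=5.5,interpolation=cv2.INTER_CUBIC))
E
```

```text
(no output)
```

View pics/w3c.png

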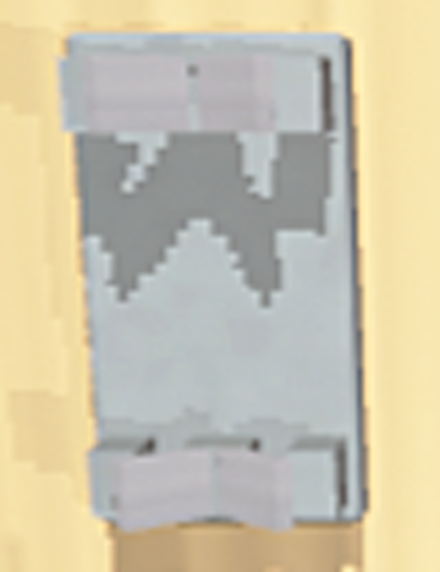

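```bash
python3 - <<'E'
from h import *
c=wcam()
def r(x,y,z): return ray(c,205+x/5.5-.4,88+y/5.5-.4,z)[:2]
yaw=np.radians(7.13);ex=np.array([np.cos(yaw),np.sin(yaw)]);ey=np.array([-ex[1],ex[0]])
C0=np.array([590.3,104.2])
for n,x,y,z in [("U mouthL front",90,130,49),("U mouthR front",273,130,49),("U rearL",88,57,49),("U rearR",272,57,49),("U apex",191,95,34),
 ("L rearL",120,458,49),("L rearR",290,456,49),("L frontL",125,528,49),("L frontR",293,528,49),("L apex",212,490,34),
 ("base TL",68,36,22),("base TR",350,40,22),("base BR",362,518,22)]:
    p=r(x,y,z);d=p-C0;print(n,p.round(1),"local",(d@ex).round(1),(d@ey).round(1))
# shaft end in hand: rim top at z=241-6+11
for v in (157,178): print("end",v,(ray(c,391/1.25,v/1.25,246 if v>170 else 224)[:2]-bot.state()["eef_pos"][:2])@ey)
# board side edges at z=10
E
```

```text
U mouthL front [566.5 133.5] local -19.9 32.0
U mouthR front [600.4 137.8] local 14.2 32.1
U rearL [565.5 146.5] local -19.4 45.1
U rearR [599.2 150.8] local 14.6 45.1
U apex [581.5 141.8] local -4.1 38.4
L rearL [575.5  72. ] local -18.7 -30.1
L rearR [608.5  76.5] local 14.6 -29.7
L frontL [577.3  58. ] local -18.6 -44.2
L frontR [610.3  62.2] local 14.6 -44.2
L apex [590.9  64.2] local -4.4 -39.7
base TL [553.9 149.9] local -30.5 49.8
base TR [609.5 156.1] local 25.5 49.1
base BR [620.7  59.3] local 24.6 -48.4
end 157 65.22173551793624
end 178 59.14084438930014
```

>>> play_rows --pt "0 0 0 -40 14 0 -1" --pt "0 0 0 -75 26 -20 -1" --pt "0 0 0 -81 28.6 -60 -1" --pt "0 0 0 -81 28.6 -100 -1" --pt "0 0 0 -81 28.6 -140 -1" --pt "0 0 0 -81 28.6 -160 -1" --pt "0 0 0 -81 28.6 -170 -1" --pt "0 0 0 -81 28.6 -176 -1" --pt "0 0 0 -81 28.6 -179 -1" --pt "0 0 0 -81 28.6 -181 -1" --pt "0 0 0 -81 28.6 -182 -1" --pt "0 0 0 -81 28.6 -182 -1"

```text
time_s: 8.52
eef_pos: [589.3, 103.5, 59.1]
tool_rot: [[-0.123, 0.992, 0.0], [0.992, 0.123, 0.0], [-0.0, 0.0, -1.0]]
ft_force: [-0.0, 0.1, -2.3]
gripper_width: 0.23
grip_force: 60.0
```

>>> play_rows --pt "0 0 0 0 1 -1 -1" --pt "0 0 0 0 1 -2 -1" --pt "0 0 0 0 1 -2.7 -1" --pt "0 0 0 0 1 -2.7 -1"

```text
time_s: 9.02
eef_pos: [589.0, 104.5, 56.8]
tool_rot: [[-0.123, 0.992, -0.0], [0.992, 0.123, 0.0], [0.0, -0.0, -1.0]]
ft_force: [-5.2, 0.0, 11.2]
gripper_width: 0.233
grip_force: 60.0
```

>>> play_rows --pt "0 0 0 -1 0 0 -1" --pt "0 0 0 -1 0 0 0" --pt "0 0 0 -1 0 0 0.2" --pt "0 0 0 -1 0 0 0.2" --pt "0 0 0 -1 0 0 0.2" --pt "0 0 0 -1 0 10 0.2" --pt "0 0 0 -1 0 40 0.2" --pt "0 0 0 -1 0 90 0.2" --pt "0 0 0 -1 0 140 0.2" --pt "0 0 0 -1 0 185 1" --pt "0 0 0 -1 0 185 1" --pt "0 0 0 -1 0 185 1"

```text
time_s: 10.52
eef_pos: [587.9, 104.4, 241.2]
tool_rot: [[-0.123, 0.992, -0.0], [0.992, 0.123, -0.0], [0.0, -0.0, -1.0]]
ft_force: [-0.2, 0.3, 0.2]
gripper_width: 0.899
grip_force: 0.0
```

```bash
python3 - <<'E'
from h import *
c=wcam();np.save("w4.npy",c["img"]);s=bot.state();print(s["eef_pos"],s["gripper_width"])
save("w4.png",c["img"],1.25)
print(proj(c,(605.4,350.2,80))*1.25,proj(c,(425,148,10))*1.25)
E
```

```text
[587.62942138 104.42695016 240.51558808] 0.9369136788320239
[ 467.67100681 -139.35662288] [222.2581085  146.09036373]
```

View pics/w4.png

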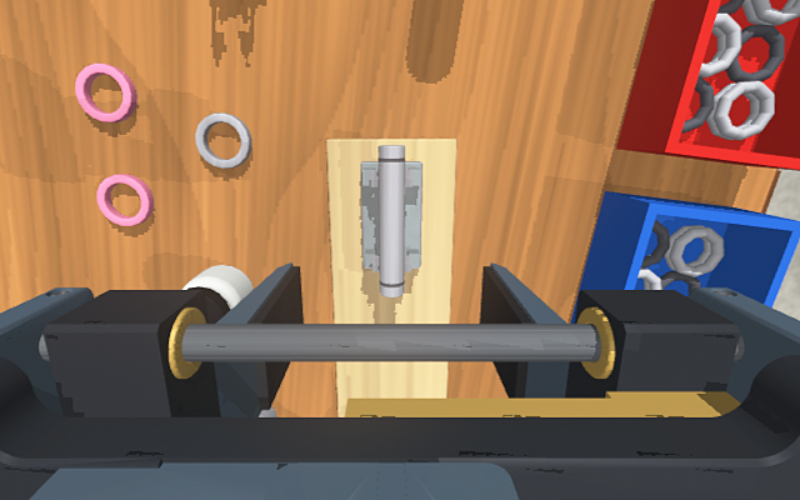

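Shaft lies in both V-grooves, ends at (392,147) and (391,296), centred on the cradle at (391,215). The thin ring is at (222,140). Next, the tall sleeve.

>>> play_rows --pt "0 0 0 5 60 0 1" --pt "0 0 0 10 120 0 1" --pt "0 0 0 14 180 0 1" --pt "0 0 0 18 230 0 1" --pt "0 0 0 18 245 0 1" --pt "0 0 0 18 245 0 1" --pt "0 0 0 18 245 0 1"

```text
time_s: 11.45
eef_pos: [606.2, 348.0, 240.8]
tool_rot: [[-0.122, 0.993, -0.001], [0.993, 0.122, -0.001], [-0.001, -0.001, -1.0]]
ft_force: [0.4, 0.8, -0.3]
gripper_width: 1.002
grip_force: 0.0
```

```bash
cat >> h.py <<'E'
def rings(c,z,smax=60,vmin=150,amin=150):
    hsv=cv2.cvtColor(c["img"],cv2.COLOR_RGB2HSV);m=((hsv[...,1]<smax)&(hsv[...,2]>vmin)).astype(np.uint8);m[212:]=0
    cs,_=cv2.findContours(m,cv2.RETR_EXTERNAL,cv2.CHAIN_APPROX_NONE)
    for k in cs:
        if cv2.contourArea(k)>amin:
            w=np.array([ray(c,u,v,z)[:2] for u,v in k[:,0]],np.float32);p,r=cv2.minEnclosingCircle(w)
            print(k[:,0].mean(0).round(),"centre",np.round(p,1),"diam",round(2*r,1))
E
python3 - <<'E'
from h import *
c=wcam();print(bot.state()["eef_pos"]);rings(c,80,40,200)
E
```

```text
[606.3185474  347.90329611 241.0542197 ]
[314. 182.] centre [606.1 349.5] diam 42.7
[629. 136.] centre [898.4 434.6] diam 49.4
```

>>> play_rows --pt "0 0 0 0 1.5 -60 1" --pt "0 0 0 0 1.5 -115 1" --pt "0 0 0 0 1.5 -160 1" --pt "0 0 0 0 1.5 -175 1" --pt "0 0 0 0 1.5 -175 1" --pt "0 0 0 0 1.5 -175 -1" --pt "0 0 0 0 1.5 -175 -1" --pt "0 0 0 0 1.5 -175 -1" --pt "0 0 0 0 1.5 -175 -1" --pt "0 0 0 0 1.5 -175 -1" --pt "0 0 0 0 1.5 -175 -1" --pt "0 0 0 0 1.5 -173 -1" --pt "0 0 0 0 1.5 -160 -1" --pt "0 0 0 0 1.5 -120 -1" --pt "0 0 0 0 1.5 -70 -1" --pt "0 0 0 0 1.5 -20 -1" --pt "0 0 0 0 1.5 0 -1" --newtons 40

```text
time_s: 13.62
eef_pos: [607.0, 351.4, 245.7]
tool_rot: [[-0.123, 0.992, 0.004], [0.992, 0.123, 0.002], [0.002, 0.005, -1.0]]
ft_force: [0.3, 0.2, -4.2]
gripper_width: 0.48
grip_force: 40.0
```

>>> play_rows --pt "0 0 0 0 -50 0 -1" --pt "0 0 0 0 -100 0 -1" --pt "0 0 0 0 -150 0 -1" --pt "0 0 0 0 -200 0 -1" --pt "0 0 0 0 -250 0 -1" --pt "0 0 0 -1 -300 0 -1" --pt "0 0 0 -2 -345 0 -1" --pt "0 0 0 -2 -367 0 -1" --pt "0 0 0 -2 -374 -5 -1" --pt "0 0 0 -2 -374 -50 -1" --pt "0 0 0 -2 -374 -100 -1" --pt "0 0 0 -2 -374 -140 -1" --pt "0 0 0 -2 -374 -155 -1" --pt "0 0 0 -2 -374 -160 -1" --pt "0 0 0 -2 -374 -162 -1" --pt "0 0 0 -2 -374 -163 -1"

```text
time_s: 15.62
eef_pos: [604.9, -23.0, 79.4]
tool_rot: [[-0.123, 0.992, 0.002], [0.992, 0.123, -0.0], [-0.0, 0.002, -1.0]]
ft_force: [-0.7, 1.7, -4.3]
gripper_width: 0.485
grip_force: 40.0
```

>>> play_rows --pt "0 0 0 0 -1 -1 -1" --pt "0 0 0 0 -1 -2 -1" --pt "0 0 0 0 -1 -2.5 -1" --pt "0 0 0 0 -1 -2.5 -1"

```text
time_s: 16.12
eef_pos: [604.5, -24.1, 76.2]
tool_rot: [[-0.123, 0.992, 0.001], [0.992, 0.123, -0.0], [-0.0, 0.001, -1.0]]
ft_force: [-1.2, 0.1, 4.4]
gripper_width: 0.481
grip_force: 40.0
```

>>> play_rows --pt "0 0 0 0 0 0 0.2" --pt "0 0 0 0 0 0 0.6" --pt "0 0 0 0 0 0 0.6" --pt "0 0 0 0 0 0 0.6" --pt "0 0 0 0 0 10 0.6" --pt "0 0 0 0 0 50 0.6" --pt "0 0 0 0 0 100 1" --pt "0 0 0 0 0 150 1" --pt "0 0 0 0 -30 164 1" --pt "0 0 0 0 -80 164 1" --pt "0 0 0 0 -135 164 1" --pt "0 0 0 0 -190 164 1" --pt "0 0 0 0 -245 164 1" --pt "0 0 0 0 -295 164 1" --pt "0 0 0 -2 -323 164 1" --pt "0 0 0 -2 -328 164 1" --pt "0 0 0 -2 -328 164 1" --pt "0 0 0 -2 -328 164 1"

```text
time_s: 18.38
eef_pos: [602.5, -350.6, 240.0]
tool_rot: [[-0.124, 0.992, 0.0], [0.992, 0.124, 0.0], [0.0, 0.0, -1.0]]
ft_force: [-0.3, 0.7, 0.0]
gripper_width: 1.0
grip_force: 0.0
```

```bash
python3 - <<'E'
from h import *
c=wcam();s=bot.state();print(s["eef_pos"],s["tool_rot"][:,1]);rings(c,18,60,140)
save("w5.png",c["img"],1.25)
E
```

```text
[ 602.4953919  -350.65893849  239.95930457] [9.92257420e-01 1.24198274e-01 2.89036940e-05]
[312. 173.] centre [ 600.7 -351.8] diam 62.9
[176. 131.] centre [ 441.3 -321.8] diam 98.7
[581. 124.] centre [ 892.5 -281.6] diam 251.5
[573.  14.] centre [ 850.  -150.7] diam 134.2
[398.  34.] centre [ 665.1 -188.8] diam 62.5
```

View pics/w5.png

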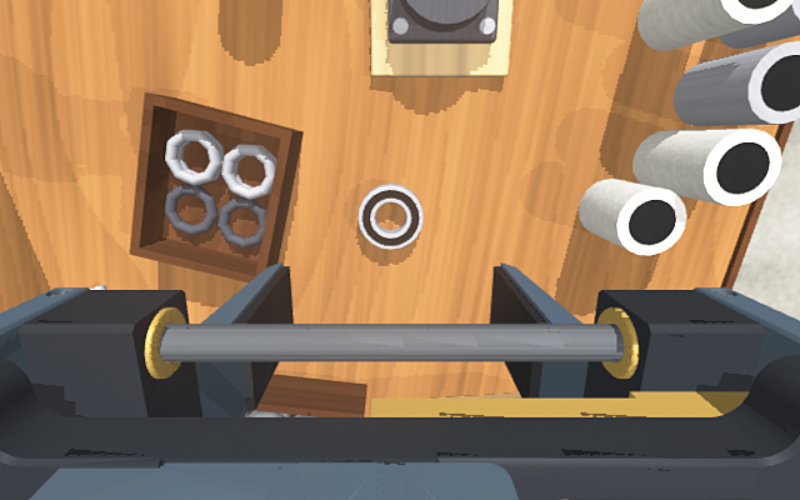

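Bearing at (391,217), clear of the brown bin (right edge about x=300) and the tubes (left edge about x=580).

>>> play_rows --pt "0 0 0 -1.8 -1.1 -60 1" --pt "0 0 0 -1.8 -1.1 -120 1" --pt "0 0 0 -1.8 -1.1 -170 1" --pt "0 0 0 -1.8 -1.1 -200 1" --pt "0 0 0 -1.8 -1.1 -209 1" --pt "0 0 0 -1.8 -1.1 -212 1" --pt "0 0 0 -1.8 -1.1 -212 1" --pt "0 0 0 -1.8 -1.1 -212 -1" --pt "0 0 0 -1.8 -1.1 -212 -1" --pt "0 0 0 -1.8 -1.1 -212 -1" --pt "0 0 0 -1.8 -1.1 -212 -1" --pt "0 0 0 -1.8 -1.1 -212 -1" --pt "0 0 0 -1.8 -1.1 -212 -1" --newtons 40

```text
time_s: 20.05
eef_pos: [600.6, -353.2, 28.0]
tool_rot: [[-0.123, 0.992, 0.0], [0.992, 0.123, -0.0], [-0.0, 0.0, -1.0]]
ft_force: [-0.1, 1.0, 4.2]
gripper_width: 0.661
grip_force: 40.0
```

>>> play_rows --pt "0 0 0 0 0 5 -1" --pt "0 0 0 0 0 30 -1" --pt "0 0 0 0 0 80 -1" --pt "0 0 0 0 0 140 -1" --pt "0 0 0 0 20 190 -1" --pt "0 0 0 5 60 212 -1" --pt "0 0 0 15 110 212 -1" --pt "0 0 0 19 140 212 -1" --pt "0 0 0 19 147 212 -1" --pt "0 0 0 19 147 212 -1" --pt "0 0 0 19 147 212 -1"

```text
time_s: 21.42
eef_pos: [619.2, -207.2, 239.6]
tool_rot: [[-0.122, 0.993, -0.0], [0.993, 0.122, -0.0], [-0.0, -0.0, -1.0]]
ft_force: [0.1, -0.5, -3.5]
gripper_width: 0.658
grip_force: 40.0
```

```bash
python3 - <<'E'
from h import *
c=wcam();s=bot.state();print(s["eef_pos"],s["gripper_width"]);np.save("w6.npy",c["img"])
save("w6.png",c["img"],1.25);print(proj(c,(620.2,-153.5,50)),proj(c,(604.2,-24.5,90)))
hsv=cv2.cvtColor(c["img"],cv2.COLOR_RGB2HSV)
u0,v0=proj(c,(620.2,-153.5,50)).astype(int)
m=(hsv[...,2]<30).astype(np.uint8);m[:v0-30]=0;m[v0+30:]=0;m[:,:u0-30]=0;m[:,u0+30:]=0
cs,_=cv2.findContours(m,cv2.RETR_EXTERNAL,cv2.CHAIN_APPROX_NONE)
for k in cs:
    if cv2.contourArea(k)>60:
        w=np.array([ray(c,u,v,50)[:2] for u,v in k[:,0]],np.float32);p,r=cv2.minEnclosingCircle(w);print("spot",p,2*r)
E
```

```text
[ 619.22728341 -207.15195947  239.58937342] 0.6617983353425431
[321.14358289 128.11590478] [323.32495951 -32.9812198 ]
```

View pics/w6.png

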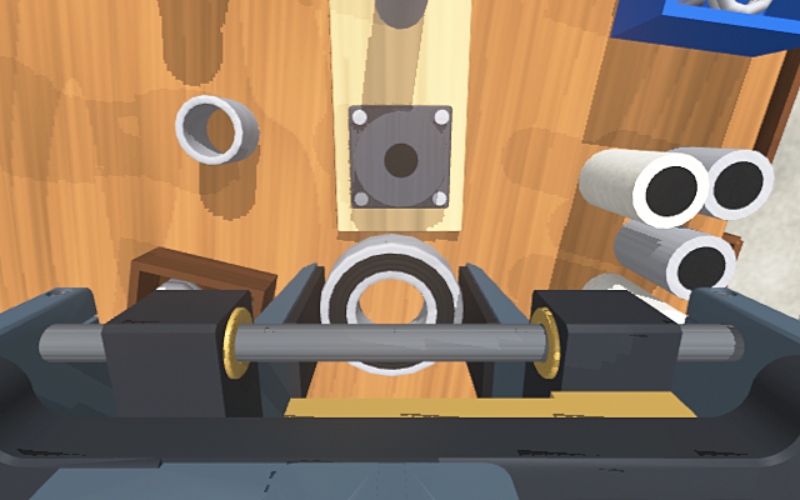

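Black spot at (401,160), i.e. (320.8,128) full-res, matches the predicted housing centre of about (620,-153.5). The bearing is held level, centred near (391,305).

>>> play_rows --pt "0 0 0 1 30 0 -1" --pt "0 0 0 1 52 -20 -1" --pt "0 0 0 1 53.5 -70 -1" --pt "0 0 0 1 53.5 -115 -1" --pt "0 0 0 1 53.5 -145 -1" --pt "0 0 0 1 53.5 -154 -1" --pt "0 0 0 1 53.5 -156 -1" --pt "0 0 0 1 53.5 -157 -1" --pt "0 0 0 1 53.5 -157 -1" --pt "0 0 0 1 53.5 -157 -1"

```text
time_s: 22.72
eef_pos: [620.7, -152.7, 83.4]
tool_rot: [[-0.123, 0.992, 0.001], [0.992, 0.123, -0.0], [-0.0, 0.001, -1.0]]
ft_force: [-0.8, -0.6, -2.3]
gripper_width: 0.656
grip_force: 40.0
```

>>> play_rows --pt "0 0 0 -0.5 -1 -2 -1" --pt "0 0 0 -0.5 -1 -4 -1" --pt "0 0 0 -0.5 -1 -5 -1" --pt "0 0 0 -0.5 -1 -5 -1"

```text
time_s: 23.22
eef_pos: [619.8, -153.6, 78.0]
tool_rot: [[-0.123, 0.992, -0.0], [0.992, 0.123, -0.0], [-0.0, -0.0, -1.0]]
ft_force: [-3.5, -0.5, 3.6]
gripper_width: 0.656
grip_force: 40.0
```

>>> play_rows --pt "0 0 0 0 0 0 0.5" --pt "0 0 0 0 0 0 0.9" --pt "0 0 0 0 0 0 0.9" --pt "0 0 0 0 0 0 0.9" --pt "0 0 0 0 0 8 0.9" --pt "0 0 0 0 0 40 0.9" --pt "0 0 0 0 0 90 1" --pt "0 0 0 0 0 140 1" --pt "0 0 0 0 0 162 1" --pt "0 0 0 0 0 162 1" --pt "0 0 0 0 0 162 1"

```text
time_s: 24.6
eef_pos: [619.5, -153.5, 239.0]
tool_rot: [[-0.123, 0.992, -0.001], [0.992, 0.123, 0.0], [0.0, -0.001, -1.0]]
ft_force: [-0.3, -0.6, -1.1]
gripper_width: 1.002
grip_force: 0.0
```

```bash
python3 - <<'E'
from h import *
c=wcam();s=bot.state();print(s["eef_pos"]);rings(c,68,60,140);save("w7.png",c["img"],1.25)
t=cams.camera("top");print("top:");t=dict(t);hsv=cv2.cvtColor(t["img"],cv2.COLOR_RGB2HSV)
print(proj(c,(620,-153.5,68)),proj(c,(604.2,-24.5,90)))
E
```

```text
[ 619.37055945 -153.43856622  238.65935749]
[313. 180.] centre [ 618.8 -151.9] diam 63.2
[172. 151.] centre [ 476.2 -141.6] diam 65.6
[564. 175.] centre [ 860.3 -116.6] diam 204.6
[579.  43.] centre [844.3   6.7] diam 48.2
[315.  40.] centre [603.3 -21.7] diam 46.9
[555.   6.] centre [812.7  33.1] diam 28.1
[146.  16.] centre [448.3 -15.7] diam 49.5
top:
[314.47482695 182.55334852] [315.0285592   39.06367876]
```

View pics/w7.png

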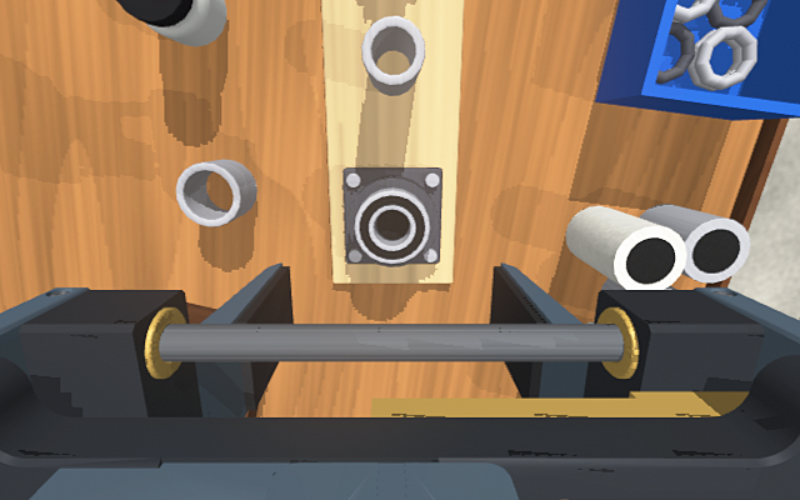

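Bearing sits centred on the housing at (392,226); the sleeve stands mid-board at (393,55). Next, the thin ring.

>>> play_rows --pt "0 0 0 -25 40 0 1" --pt "0 0 0 -52 84 0 1" --pt "0 0 0 -80 128 0 1" --pt "0 0 0 -108 172 0 1" --pt "0 0 0 -136 216 0 1" --pt "0 0 0 -164 260 0 1" --pt "0 0 0 -188 297 0 1" --pt "0 0 0 -194 306 0 1" --pt "0 0 0 -194 306 0 1" --pt "0 0 0 -194 306 0 1" --pt "0 0 0 -194 306 0 1"

```text
time_s: 26.08
eef_pos: [426.5, 151.6, 239.6]
tool_rot: [[-0.122, 0.993, -0.0], [0.993, 0.122, -0.0], [-0.0, -0.0, -1.0]]
ft_force: [0.5, 0.0, -0.3]
gripper_width: 0.998
grip_force: 0.0
```

```bash
python3 - <<'E'
from h import *
c=wcam();s=bot.state();print(s["eef_pos"]);rings(c,10,60,140);save("w8.png",c["img"],1.25)
E
```

```text
[426.40988849 151.70228306 239.61185211]
[459. 202.] centre [608.4 134.7] diam 34.9
[434. 196.] centre [575.4 138. ] diam 39.1
[458. 184.] centre [601.  156.7] diam 30.2
[ 23. 190.] centre [83.5 87.5] diam 97.2
[312. 169.] centre [424.6 153.3] diam 50.4
[322.  25.] centre [415.8 309.7] diam 25.2
```

View pics/w8.png

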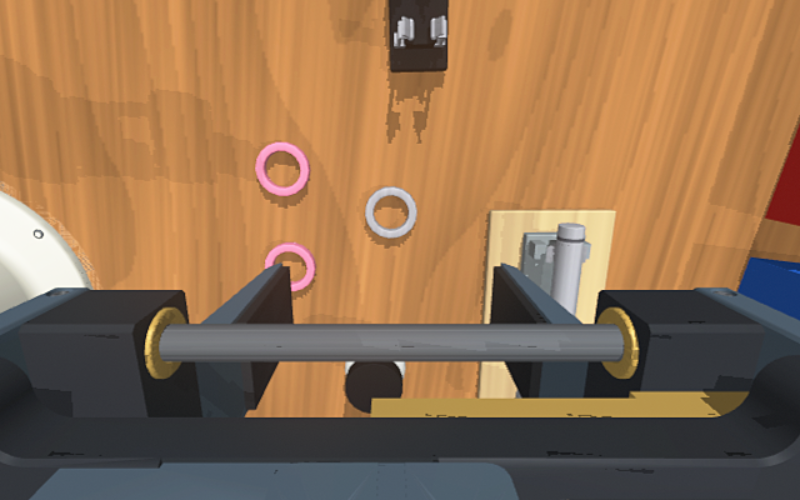

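Ring at (391,212), with pink ones at (282,169) and (291,266), clear of the fingers.

>>> play_rows --pt "0 0 0 -1.8 1.6 -60 0.7" --pt "0 0 0 -1.8 1.6 -120 0.7" --pt "0 0 0 -1.8 1.6 -170 0.7" --pt "0 0 0 -1.8 1.6 -200 0.7" --pt "0 0 0 -1.8 1.6 -210 0.7" --pt "0 0 0 -1.8 1.6 -212.5 0.7" --pt "0 0 0 -1.8 1.6 -212.5 0.7" --pt "0 0 0 -1.8 1.6 -212.5 -1" --pt "0 0 0 -1.8 1.6 -212.5 -1" --pt "0 0 0 -1.8 1.6 -212.5 -1" --pt "0 0 0 -1.8 1.6 -212.5 -1" --pt "0 0 0 -1.8 1.6 -212.5 -1" --pt "0 0 0 -1.8 1.6 -212.5 -1" --newtons 25

```text
time_s: 27.75
eef_pos: [424.3, 154.0, 27.5]
tool_rot: [[-0.123, 0.992, 0.001], [0.992, 0.123, 0.0], [0.0, 0.001, -1.0]]
ft_force: [-0.6, 1.0, 6.9]
gripper_width: 0.534
grip_force: 25.0
```

>>> play_rows --pt "0 0 0 0 0 5 -1" --pt "0 0 0 0 0 40 -1" --pt "0 0 0 0 0 95 -1" --pt "0 0 0 0 0 150 -1" --pt "0 0 0 0 0 195 -1" --pt "0 0 0 15 -25 212 -1" --pt "0 0 0 42 -68 212 -1" --pt "0 0 0 70 -112 212 -1" --pt "0 0 0 98 -156 212 -1" --pt "0 0 0 126 -200 212 -1" --pt "0 0 0 154 -244 212 -1" --pt "0 0 0 180 -284 212 -1" --pt "0 0 0 192 -303 212 -1" --pt "0 0 0 194.5 -306 212 -1" --pt "0 0 0 194.5 -306 180 -1" --pt "0 0 0 194.5 -306 130 -1" --pt "0 0 0 194.5 -306 90 -1" --pt "0 0 0 194.5 -306 77 -1" --pt "0 0 0 194.5 -306 74 -1" --pt "0 0 0 194.5 -306 74 -1"

```text
time_s: 30.25
eef_pos: [619.3, -152.1, 102.7]
tool_rot: [[-0.123, 0.992, 0.002], [0.992, 0.123, -0.001], [-0.001, 0.002, -1.0]]
ft_force: [0.5, 0.8, -1.1]
gripper_width: 0.538
grip_force: 25.0
```

Contact is expected at TCP z of about 95.5.

>>> play_rows --pt "0 0 0 0 -0.5 -3 -1" --pt "0 0 0 0 -0.5 -5 -1" --pt "0 0 0 0 -0.5 -6 -1" --pt "0 0 0 0 -0.5 -6.6 -1" --pt "0 0 0 0 -0.5 -6.6 -1"

```text
time_s: 30.88
eef_pos: [618.7, -152.6, 95.5]
tool_rot: [[-0.123, 0.992, 0.001], [0.992, 0.123, -0.0], [-0.0, 0.0, -1.0]]
ft_force: [-3.7, 0.4, 11.6]
gripper_width: 0.538
grip_force: 25.0
```

>>> play_rows --pt "0 0 0 0 0 0.5 0.3" --pt "0 0 0 0 0 0.5 0.6" --pt "0 0 0 0 0 0.5 0.6" --pt "0 0 0 0 0 0.5 0.6" --pt "0 0 0 0 0 8 0.6" --pt "0 0 0 0 0 40 0.6" --pt "0 0 0 0 0 90 1" --pt "0 0 0 0 0 140 1" --pt "0 0 0 0 -40 160 1" --pt "0 0 0 0 -60 160 1" --pt "0 0 0 0 -60 160 1" --pt "0 0 0 0 -60 160 1"

```text
time_s: 32.38
eef_pos: [618.1, -211.6, 253.4]
tool_rot: [[-0.123, 0.992, -0.002], [0.992, 0.123, 0.001], [0.001, -0.002, -1.0]]
ft_force: [0.5, 0.9, 0.1]
gripper_width: 1.0
grip_force: 0.0
```

```bash
python3 - <<'E'
from h import *
c=wcam();s=bot.state();print(s["eef_pos"]);print("ring");rings(c,78,60,140);save("w9.png",c["img"],1.25)
print(proj(c,(618.8,-151.9,78)))
t=cams.camera("side");save("side9.png",t["img"][100:280,180:420],3.3)
E
```

```text
[ 618.24398995 -211.50879983  253.57969551]
ring
[322. 122.] centre [ 618.6 -151.9] diam 60.1
[180.  97.] centre [ 479.1 -147.2] diam 61.3
[568. 155.] centre [ 863.4 -158.4] diam 215.2
[589.   4.] centre [842.4 -15.4] diam 33.1
[322.29586259 123.04148379]
```

View pics/w9.png

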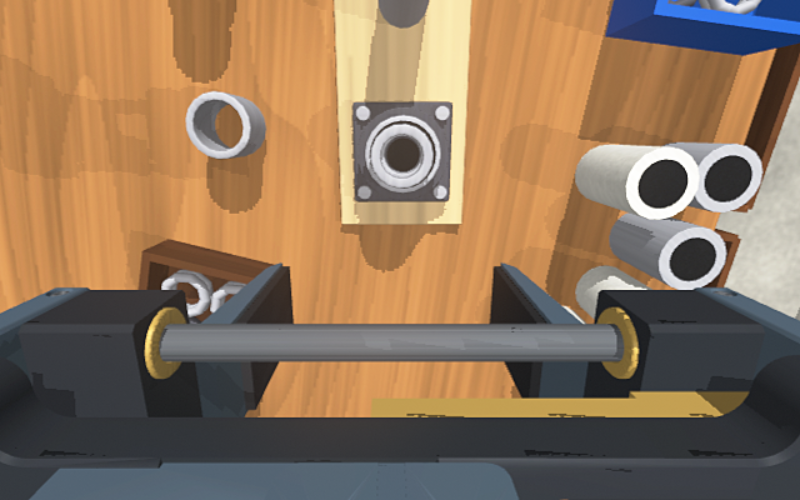

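View pics/side9.png

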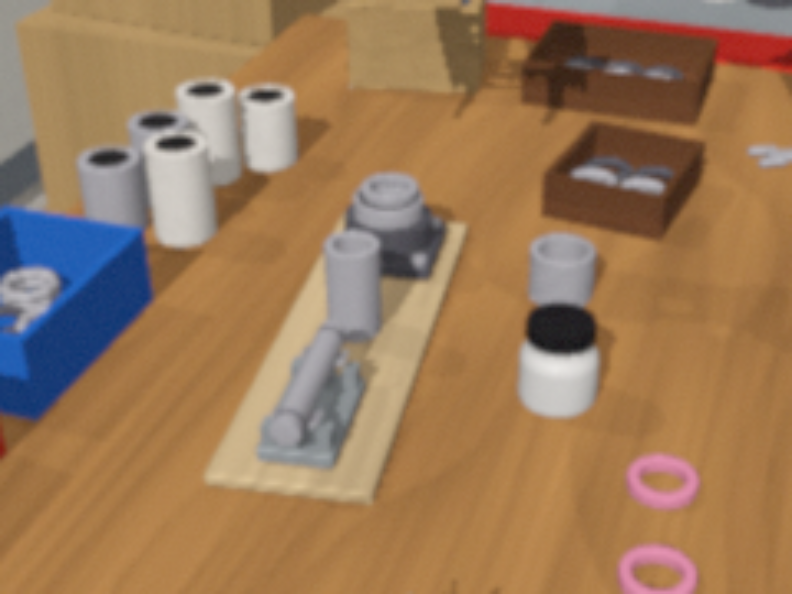

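The ring is concentric on the bearing at (402,153) in the wrist view. In the side view the sleeve is upright mid-board at (353,285), the shaft lies in the cradle at (305,390), and the short sleeve and jar are untouched.

```bash
python3 -c "
from workcell import bot
print(bot.hand_in())"
```

```text
the job is handed in; nothing more can be done
None
```

I handed the job in at about 32 s: the bearing and thin ring are stacked on the housing, the tall sleeve stands mid-board, the shaft lies in the V-cradle, and the short sleeve and jar were left alone; the last camera views showed all in place, but the hand-in returned no verdict.

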